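# Drive the stuck plug out of the head tube

### The job

A plug is stuck inside the upright steel tube of the plywood jig. Take the long wooden drift from the rack, push the plug down and out of the bottom of the tube with it so that it drops into the tray below, and leave the drift standing in the tube with its collar resting on the tube's rim.

Things in the scene. Friction and masses are not known exactly. Their poses are not given: they have to be found in the camera images.
- drift_handle (a point): Long drift of pale turned wood, upright in one of the plywood rack's 3 holes (36 mm, 95 mm apart): handle 28 mm across, 60 tall; collar 54 across, 6 thick, resting on the rack top, 108 mm up; shank 24 across, 85 long, 120 g. Other holes: a stubby drift (handle 32 tall) and a steel T-key. Point: handle's mid-height centre, 36 mm above the collar's underside; z up, y along the row of holes at the start.
- tube_mouth (a point): Upright steel tube fixed in a plywood jig (190 mm wide, 120 deep, 118 tall, open front and back). Bore 44 mm, outside 56, length 75, open at both ends. Point: centre of its upper rim, 155 mm above the counter, 37 above the jig's deck; z up. Lower rim 80 mm above the counter. A loose empty tube of like size, standing on the counter, is not it.
- plug_center (a point): White plastic plug stuck in that tube, 42 mm across, 34 long, lower end tapered; its flat top starts about 30 mm below the upper rim. Gripped 15 mm above the lower rim, it needs a steady push down of about 5 to 20 N until its top is past there, then falls out; it is out when the drift's collar meets the rim (shank's end then 10 mm below the tube). Point: centre of the plug.
- tray: Yellow plastic tray, 200 by 130 mm, rim 28 mm high, floor 4 mm thick, lying loose on the counter under the jig's tube. Origin: centre of its underside; x along its 200 mm length, z up. It stays where it is.
There are look-alikes about, which are no part of the job. Leave any turquoise or yellow look-alike of the part that bears tube_mouth alone.

How it is judged:
By the outcome, as a careful person would: the job done as asked, in the order asked, and still so for the second after the job is handed in, with the robot touching nothing.
It also fails if it takes over 38 s, if anything falls off the work surface, if the arm or the gripper's body presses on something with over 40 N, if the wrist force passes 120 N, or if a joint passes its speed limit or range.

### The arm

A 7-joint arm with a two-finger parallel gripper is mounted at the origin on the work surface. World frame = base frame: x ahead of the robot, y to its left, z up, the work surface at z = 0. Lengths are in m, angles in rad, forces in N, time in s.
With the tool pointing down it reaches from about 0.4 to 0.9 m from the base axis. Payload 5.5 kg.
Tool frame: the origin (TCP) lies on the mounting face of the last link; the fingertips stand 173 mm ahead of it and the grasp point (between the pads) lies 155 mm ahead of it; z points along the fingers, y is the direction in which the jaws open and shut (so a half turn about z gives the same grasp; the last joint's range is limited). The gripper opens to 85 mm and grips with 20 to 120 N. Pads are 22 mm wide; open, the fingers measure 114 mm over their backs; the gripper's body (76 mm by 85 mm) begins 54 mm behind the grasp point. The pads swing forward as they close: fully open they stand 13 mm farther back than shut.
Start: joints at [-1.071, 0.501, -0.427, 1.55, 0.221, 1.138, -0.21], TCP at [0.152, 0.632, 0.405] pointing down, gripper open.
Joint ranges: [-2.88, 2.88], [-0.31, 2.03], [-1.54, 1.56], [0.2, 2.42], [-1.41, 4.55], [0.19, 2.02], [-2.57, 2.57]. Speed limits (rad/s): [2.57, 2.57, 3.14, 3.14, 3.14, 3.14, 3.14].

### API

Orientations are given as a 3x3 rotation matrix whose columns are the frame's x, y, z axes.
In Python, from rig import r gives the robot as it stands.
- The arm moves only by the tool servo_tool, never from a script. Its arguments are lists of equal length, an entry for each row: "dp": the shift along the tool's x, y, z in units of 0.025 m (1.0 is 0.025 m), a list of three; "turn": the turn, a rotation vector about the tool's x, y, z in units of pi rad (1.0 is pi rad), a list of three; "grip": the closure, from -1 (fully open) to 1 (shut), so that 0 is half open. In form: {"dp": [[x, y, z], ...], "turn": [[ax, ay, az], ...], "grip": [grip, ...]}. A call has 1 to 5 rows; each row shifts and turns the pose as measured when the row begins, along the tool's axes as they then stand; what a row does not reach is not made up. A row lasts 1/12 s, in which the tool goes at most 41.7 mm and 7.16 degrees, less where a joint would pass 70% of its speed; a pose out of reach is approached as far as the arm can. A call with a number of a shift or a turn outside -1 to 1 is refused whole. A call with a gripper value outside its range is refused whole. The fingers move at their own pace and stop on an object; "newtons" is the grip in N (left out, the last holds). Time passes only in rows, so rows that do not move let the fingers close. It gives the time, the measured TCP pose, the force and the opening at its end, in the units of the state.
- r.get_obs(): the state, without advancing time (a new reading comes with each control period).
- r.camera(name): name is "scene" or "top" or "wrist"; returns a dict with "img" (384x512x3 uint8, red, green, blue), "intrinsics" (3x3 intrinsics, pixels), "view" (4x4, takes a point from world to camera coordinates); the wrist camera has in their place "hand_eye" (4x4, takes a point from camera to tool coordinates, whose origin is the TCP and whose axes are the flange's). Camera axes: x right, y up, looking along -z (the intrinsics and any distortion apply to the point x, -y, -z); pixel columns grow to the right and rows downward; lengths in m; the calibration is good to about 2 mm. A picture is of the moment at which its call begins: read the wrist's pose just before it. There is no depth.
- r.job_done(): hands the job in, once; it reports no verdict.
The state is a dict: "time_s": time; "joints": joint angles; "joint_velocities": joint speeds; "joint_efforts": joint torques, N m; "ee_pos": TCP position; "eef_rot": TCP orientation; "ft_force": force on the tool from outside, world axes, zero at the start; "ft_torque": the same for the moment, N m; "grip_width": opening from 0.0 (shut) to 1.0 (fully open).
Only numpy, scipy, OpenCV 4.12 (cv2) and the standard library are available. Lean on these libraries where they do the work, as an engineer would, in place of code of your own. Each camera call takes 0.05 s, during which the arm holds its last target. There are 200 camera calls.

## Working session

There is one attempt and no reset: what is moved stays moved. The work goes in short steps, Python scripts to look and compute and a tool call to move; the robot and the scene stay as the last step left them, time stands still between calls to the robot, and variables do not carry over. Pictures are saved under pics/ and viewed, about 8 in all and at most 12, crops included, and the job is handed in when it is done.

Besides the shell and the picture viewer there is one more tool, called after "Emit:" as name(argument=value, ...) on one line, values as JSON. servo_tool: Moves the arm, as the interface text tells. Shifts and turns lie within -1 to 1; 1 stands for 0.025 m of shift or pi rad of turn. Its arguments: {"type":"object","properties":{"dp":{"type":"array"},"turn":{"type":"array"},"grip":{"type":"array"},"newtons":{"type":"number"}},"required":["dp","turn","grip"]}

```bash
mkdir -p pics; cat > h.py <<'E'
import numpy as np, cv2
from rig import r
def snap(name, fn):
    o=r.get_obs(); c=r.camera(name); cv2.imwrite(f'pics/{fn}.png', c['img'][:,:,::-1])
    K=np.array(c['intrinsics'])
    if name=='wrist':
        T=np.eye(4);T[:3,:3]=o['eef_rot'];T[:3,3]=o['ee_pos']; M=T@np.array(c['hand_eye'])
    else: M=np.linalg.inv(np.array(c['view']))
    np.savez(f'pics/{fn}.npz',K=K,M=M,img=c['img'],**({'d':c['distortion']} if 'distortion' in c else {}))
    return c
def ray(fn,u,v):
    z=np.load(f'pics/{fn}.npz'); d=np.linalg.inv(z['K'])@[u,v,1]; d=z['M'][:3,:3]@(d*[1,-1,-1]); return z['M'][:3,3],d/np.linalg.norm(d)
def onz(fn,u,v,h):
    o,d=ray(fn,u,v); return o+d*(h-o[2])/d[2]
def proj(fn,p):
    z=np.load(f'pics/{fn}.npz'); q=np.linalg.inv(z['M'])@np.r_[p,1]; q=z['K']@(q[:3]*[1,-1,-1]); return q[:2]/q[2]
E
python3 - <<'E'
from h import *
o=r.get_obs(); print({k:np.round(v,3).tolist() for k,v in o.items()})
for n in('scene','top'):
    c=snap(n,n); print(c.keys(), np.round(np.load(f'pics/{n}.npz')['M'],3).tolist(), c['intrinsics'])
a=[cv2.imread(f'pics/{n}.png') for n in('scene','top')]
E
```

```text
{'time_s': 0.0, 'joints': [-1.071, 0.502, -0.427, 1.551, 0.221, 1.138, -0.21], 'joint_velocities': [-0.001, -0.0, -0.0, -0.0, 0.0, -0.001, 0.0], 'joint_efforts': [0.0, -56.951, -5.816, -28.094, 0.011, 0.012, -0.0], 'ee_pos': [0.152, 0.632, 0.404], 'eef_rot': [[-0.972, 0.235, -0.001], [0.235, 0.972, -0.002], [0.0, -0.002, -1.0]], 'ft_force': [-0.573, 0.457, 1.362], 'ft_torque': [0.067, 0.027, 0.025], 'grip_width': 0.997}
dict_keys(['img', 'intrinsics', 'view']) [[0.609, -0.619, 0.495, 0.9], [0.793, 0.481, -0.375, -0.317], [-0.006, 0.621, 0.784, 0.787], [0.0, 0.0, 0.0, 1.0]] [[365.03539621   0.         257.27641312]
 [  0.         365.03539621 189.45230159]
 [  0.           0.           1.        ]]
dict_keys(['img', 'intrinsics', 'view']) [[-0.013, 0.997, -0.077, 0.394], [-1.0, -0.014, -0.005, 0.014], [-0.006, 0.077, 0.997, 1.319], [0.0, 0.0, 0.0, 1.0]] [[438.02771253   0.         255.71878517]
 [  0.         438.02771253 199.87711083]
 [  0.           0.           1.        ]]
```

View pics/scene.png

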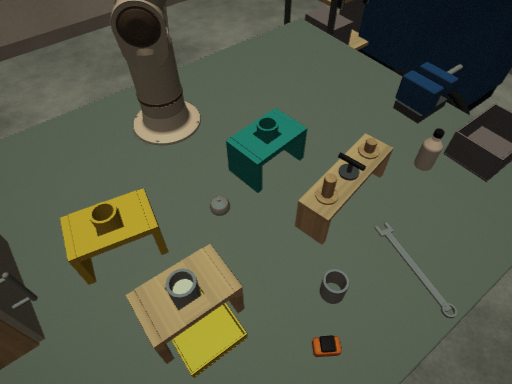

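View pics/top.png

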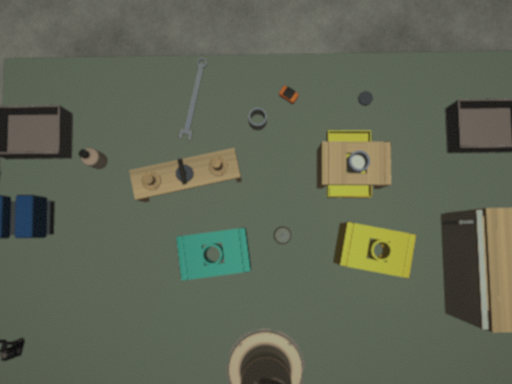

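The scene view shows the tall drift's handle at about (328,185), the T-key at (348,170) and the stubby drift at (370,147). The jig's tube, with the white plug inside, is at (182,284). In the top view the same things are at (217,166), (184,174), (150,181) and (358,161).

```bash
python3 - <<'E'
from h import *
def tri(a,b):
    (o1,d1),(o2,d2)=a,b; A=np.c_[d1,-d2]; t=np.linalg.lstsq(A,o2-o1,rcond=None)[0]; p,q=o1+d1*t[0],o2+d2*t[1]; return (p+q)/2,np.linalg.norm(p-q)
print('drift collar top plane',onz('top',217,167,.114),onz('scene',327,194,.114))
print('drift handle top',onz('top',217,163,.174),onz('scene',329,177,.174))
print('stub collar',onz('top',151,181,.114),onz('scene',369,150,.114))
print('tube rim',onz('top',358,161,.155),onz('scene',182,284,.155))
print('loose',onz('top',258,117,.075),'tray corners',onz('top',328,130,.028),onz('top',372,197,.028))
s=cv2.imread('pics/scene.png');t=cv2.imread('pics/top.png')
f=lambda im,x,y,w,h:cv2.resize(im[y:y+h,x:x+w],(400,300),interpolation=cv2.INTER_CUBIC)
cv2.imwrite('pics/crops.png',np.vstack([np.hstack([f(s,280,130,120,90),f(s,130,250,120,90)]),np.hstack([f(t,130,130,120,90),f(t,300,120,120,90)])]))
E
```

```text
drift collar top plane [0.57997727 0.1267502  0.114     ] [0.58501676 0.12529211 0.114     ]
drift handle top [0.58136361 0.12107392 0.174     ] [0.58177282 0.12260258 0.174     ]
stub collar [0.54345287 0.31003508 0.114     ] [0.54822776 0.31068531 0.114     ]
tube rim [ 0.58444478 -0.25510204  0.155     ] [ 0.59161552 -0.25844219  0.155     ]
loose [0.73006607 0.01089718 0.075     ] tray corners [ 0.70006977 -0.19788915  0.028     ] [ 0.49735754 -0.32239501  0.028     ]
```

View pics/crops.png

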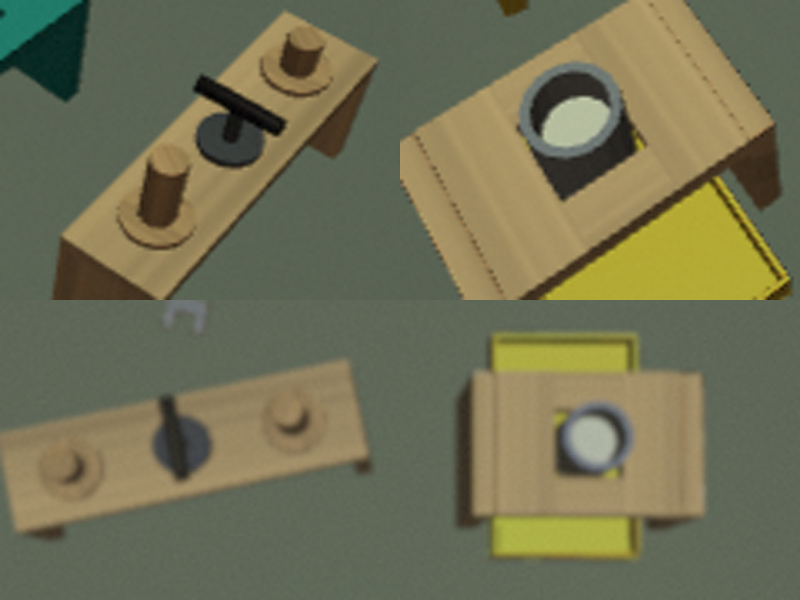

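Emit:
servo_tool(dp=[[-1,-0.73,0],[-1,-0.73,0],[-1,-0.73,0],[-1,-0.73,0],[-1,-0.73,0]], turn=[[0,0,0],[0,0,0],[0,0,0],[0,0,0],[0,0,0]], grip=[-1,-1,-1,-1,-1], newtons=60)

```text
time_s: 0.52
ee_pos: [0.2473, 0.5143, 0.4001]
eef_rot: [[-0.976, 0.219, -0.009], [0.219, 0.976, -0.002], [0.008, -0.004, -1.0]]
ft_force: [0.4, -0.9, 0.7]
grip_width: 0.999
```

Emit:
servo_tool(dp=[[-1,-0.73,0],[-1,-0.73,0],[-1,-0.73,0],[-1,-0.73,0],[-1,-0.73,0]], turn=[[0,0,0],[0,0,0],[0,0,0],[0,0,0],[0,0,0]], grip=[-1,-1,-1,-1,-1])

```text
time_s: 0.93
ee_pos: [0.3525, 0.3904, 0.3975]
eef_rot: [[-0.976, 0.218, -0.011], [0.218, 0.976, -0.005], [0.01, -0.007, -1.0]]
ft_force: [0.2, 1.2, 0.2]
grip_width: 1.002
```

Emit:
servo_tool(dp=[[-1,-0.6,0],[-1,-0.5,0],[-1,-0.4,0],[-1,-0.25,0],[-1,-0.1,0]], turn=[[0,0,0.0398],[0,0,0.0398],[0,0,0.0398],[0,0,0.0398],[0,0,0.0398]], grip=[-1,-1,-1,-1,-1])

```text
time_s: 1.35
ee_pos: [0.449, 0.2833, 0.3955]
eef_rot: [[-0.659, 0.752, -0.013], [0.752, 0.659, -0.008], [0.003, -0.015, -1.0]]
ft_force: [0.5, 0.7, -0.3]
grip_width: 1.001
```

Emit:
servo_tool(dp=[[-1,0.1,0],[-1,0.25,0],[-1,0.4,0],[-1,0.5,0],[-0.5,0.3,0]], turn=[[0,0,0.0398],[0,0,0.0398],[0,0,0.0398],[0,0,0.0398],[0,0,0.0]], grip=[-1,-1,-1,-1,-1])

```text
time_s: 1.77
ee_pos: [0.5411, 0.1935, 0.3934]
eef_rot: [[-0.211, 0.977, -0.015], [0.977, 0.211, -0.011], [-0.007, -0.017, -1.0]]
ft_force: [0.2, -0.8, 0.3]
grip_width: 0.995
```

```bash
python3 - <<'E'
from h import *
c=snap('wrist','w1'); print(np.round(c['hand_eye'],3).tolist(),c['intrinsics'])
z=np.load('pics/w1.npz'); print(np.round(z['M'],3).tolist())
for p in ([.582,.124,.174],[.582,.124,.114]): print(proj('w1',np.array(p)))
E
```

```text
[[-0.0, 0.946, 0.323, 0.085], [1.0, 0.0, 0.001, -0.001], [0.001, 0.323, -0.946, 0.03], [0.0, 0.0, 0.0, 1.0]] [[320.88401381   0.         260.73367955]
 [  0.         320.88401381 185.28548831]
 [  0.           0.           1.        ]]
[[0.977, -0.204, -0.053, 0.522], [0.21, 0.921, 0.327, 0.276], [-0.018, -0.33, 0.944, 0.363], [0.0, 0.0, 0.0, 1.0]]
[302.87496534 310.9817927 ]
[295.77595629 264.11763712]
```

View pics/w1.png

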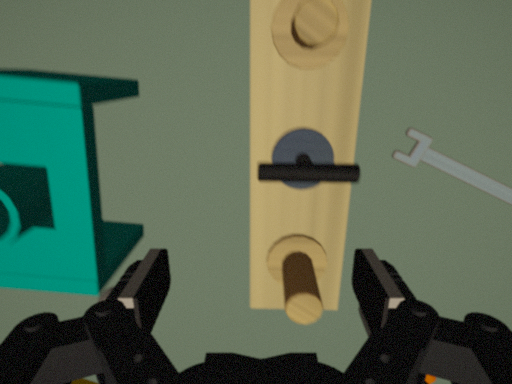

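The wrist view shows the tall drift's handle top at (303,306) and its collar at (297,259). The T-key is at (303,172) and the stubby drift at (316,22).

```bash
python3 - <<'E'
from h import *
print(onz('w1',303.5,306.5,.174),onz('w1',297,259.5,.114))
print(onz('w1',304.5,22,.114)) 
img=np.load('pics/w1.npz')['img']; g=cv2.cvtColor(img,cv2.COLOR_RGB2GRAY)
c=cv2.HoughCircles(cv2.GaussianBlur(g[280:335,270:335],(3,3),0),cv2.HOUGH_GRADIENT,1,50,param1=80,param2=8,minRadius=13,maxRadius=22); print(c)
c=cv2.HoughCircles(cv2.GaussianBlur(g[225:300,255:340],(3,3),0),cv2.HOUGH_GRADIENT,1,50,param1=80,param2=8,minRadius=24,maxRadius=36); print(c)
E
```

```text
[0.58143957 0.127912   0.174     ] [0.58188981 0.12886678 0.114     ]
[0.53996965 0.31455596 0.114     ]
[[[33.5 23.5 20.3]]]
[[[41.5 42.5 34.3]]]
```

Emit:
servo_tool(dp=[[-0.75,0.26,0],[-0.75,0.26,0],[-0.75,0.26,0],[-0.75,0.26,0],[0,0,0]], turn=[[-0.0054,0.0022,0],[0,0,0],[0,0,0],[0,0,0],[0,0,0]], grip=[-1,-1,-1,-1,-1])

```text
time_s: 2.23
ee_pos: [0.5839, 0.1239, 0.3909]
eef_rot: [[-0.237, 0.971, -0.005], [0.971, 0.237, -0.0], [0.001, -0.004, -1.0]]
ft_force: [0.9, -1.0, -0.4]
grip_width: 1.001
```

Emit:
servo_tool(dp=[[0.1,-0.06,0.9],[0,0,0.9],[0,0,0.9],[0,0,0.8],[0,0,0.2]], turn=[[-0.0013,0,0],[0,0,0],[0,0,0],[0,0,0],[0,0,0]], grip=[-1,-1,-1,-1,-1])

```text
time_s: 2.65
ee_pos: [0.5805, 0.1301, 0.2972]
eef_rot: [[-0.255, 0.967, 0.002], [0.967, 0.255, 0.006], [0.005, 0.004, -1.0]]
ft_force: [-0.7, 0.5, 0.2]
grip_width: 1.001
```

Emit:
servo_tool(dp=[[-0.12,0.03,0],[0,0,0],[0,0,0],[0,0,0],[0,0,0]], turn=[[0.0013,-0.0016,0],[0,0,0],[0,0,0],[0,0,0],[0,0,0]], grip=[-1,1,1,1,1], newtons=100)

```text
time_s: 3.07
ee_pos: [0.5811, 0.1305, 0.2984]
eef_rot: [[-0.264, 0.965, -0.003], [0.965, 0.264, 0.001], [0.002, -0.002, -1.0]]
ft_force: [0.4, -1.0, 0.6]
grip_width: 0.456
```

Emit:
servo_tool(dp=[[0,0,0],[0,0,0],[0,0,0]], turn=[[0,0,0],[0,0,0],[0,0,0]], grip=[1,1,1])

```text
time_s: 3.32
ee_pos: [0.5819, 0.1307, 0.3011]
eef_rot: [[-0.264, 0.964, 0.002], [0.964, 0.264, 0.002], [0.002, 0.002, -1.0]]
ft_force: [0.4, -0.1, -0.7]
grip_width: 0.307
```

Emit:
servo_tool(dp=[[0,0,-0.3],[0,0,-0.6],[0,0,-1],[0,0,-1],[0,0,-1]], turn=[[0,0,0],[0,0,0],[0,0,0],[0,0,0],[0,0,0]], grip=[1,1,1,1,1])

```text
time_s: 3.73
ee_pos: [0.5791, 0.1295, 0.3967]
eef_rot: [[-0.264, 0.964, -0.012], [0.965, 0.264, -0.002], [0.002, -0.012, -1.0]]
ft_force: [0.4, 0.3, -1.2]
grip_width: 0.303
```

Emit:
servo_tool(dp=[[0,0,-1],[0,0,-1],[0,0,-1],[0,0,-0.6],[0,0,0]], turn=[[0,0,0],[0,0,0],[0,0,0],[0,0,0],[0,0,0]], grip=[1,1,1,1,1])

```text
time_s: 4.15
ee_pos: [0.5801, 0.1292, 0.4998]
eef_rot: [[-0.263, 0.965, -0.002], [0.965, 0.263, 0.001], [0.002, -0.002, -1.0]]
ft_force: [-0.4, 0.0, -0.8]
grip_width: 0.304
```

```bash
python3 - <<'E'
from h import *
o=r.get_obs(); print(o['ee_pos'],o['eef_rot'],o['joints'],o['ft_force'])
snap('wrist','w2'); snap('scene','s2')
a=cv2.imread('pics/w2.png'); b=cv2.imread('pics/s2.png')
cv2.imwrite('pics/v2.png',np.hstack([cv2.resize(a,(400,300)),cv2.resize(b[60:285,180:480],(400,300))]))
E
```

```text
[0.5800519  0.12916528 0.4998366 ] [[-2.63385503e-01  9.64687939e-01 -2.29289163e-03]
 [ 9.64689400e-01  2.63388261e-01  9.92424233e-04]
 [ 1.56130043e-03 -1.95053809e-03 -9.99996879e-01]] [-2.53188522e-01  2.93558914e-01 -1.34146788e-02  1.59024521e+00
  2.43823618e-03  1.25976564e+00 -2.49834590e-04] [-0.35414351  0.01587409 -0.79862697]
```

View pics/v2.png

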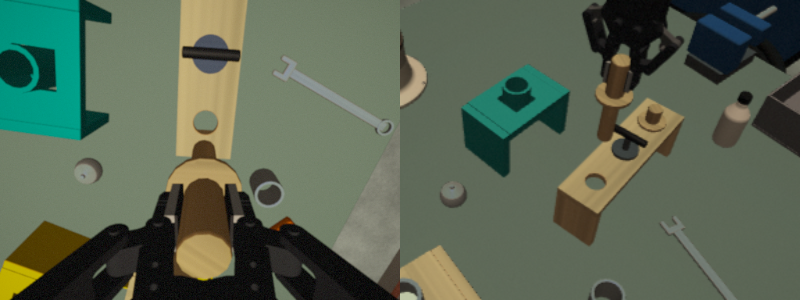

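The drift is gripped, upright and clear of the rack. Next I move over to the jig, overshooting a little so the wrist camera sees the tube ahead of the shank.

Emit:
servo_tool(dp=[[-0.5,-0.13,0],[-1,-0.26,0],[-1,-0.26,0],[-1,-0.26,0],[-1,-0.26,0]], turn=[[0,0,0],[0,0,0],[0,0,0],[0,0,0],[0,0,0]], grip=[1,1,1,1,1])

```text
time_s: 4.67
ee_pos: [0.5784, 0.0139, 0.4867]
eef_rot: [[-0.277, 0.961, -0.022], [0.961, 0.277, 0.001], [0.007, -0.021, -1.0]]
ft_force: [1.2, -0.9, -0.7]
grip_width: 0.304
```

Emit:
servo_tool(dp=[[-1,-0.26,0],[-1,-0.26,0],[-1,-0.26,0],[-1,-0.26,0],[-1,-0.26,0]], turn=[[0,0,0],[0,0,0],[0,0,0],[0,0,0],[0,0,0]], grip=[1,1,1,1,1])

```text
time_s: 5.08
ee_pos: [0.5768, -0.127, 0.4754]
eef_rot: [[-0.274, 0.961, -0.041], [0.962, 0.274, -0.0], [0.011, -0.039, -0.999]]
ft_force: [0.1, 0.5, -1.1]
grip_width: 0.305
```

Emit:
servo_tool(dp=[[-1,-0.26,0],[-1,-0.26,0],[-1,-0.26,0],[-0.9,-0.2,0],[-0.5,0,0]], turn=[[0,0,0],[0,0,0],[0,0,0],[0,0,0],[0,0,0]], grip=[1,1,1,1,1])

```text
time_s: 5.5
ee_pos: [0.5758, -0.2544, 0.4637]
eef_rot: [[-0.265, 0.962, -0.061], [0.964, 0.265, 0.0], [0.017, -0.059, -0.998]]
ft_force: [-0.4, -0.6, -1.2]
grip_width: 0.306
```

Emit:
servo_tool(dp=[[-0.7,0.1,-0.4],[-0.7,0.1,-0.2],[0,0,0]], turn=[[-0.0188,-0.0054,0],[0,0,0],[0,0,0]], grip=[1,1,1])

```text
time_s: 5.75
ee_pos: [0.588, -0.2934, 0.4717]
eef_rot: [[-0.259, 0.966, -0.008], [0.966, 0.259, 0.001], [0.004, -0.008, -1.0]]
ft_force: [-0.1, -0.6, -0.6]
grip_width: 0.305
```

```bash
python3 - <<'E'
from h import *
o=r.get_obs(); print(o['ee_pos'],o['eef_rot'])
snap('wrist','w3'); snap('top','t3')
p=[.587,-.257,.155]; print(proj('w3',p))
a=np.load('pics/w3.npz'); np.set_printoptions(suppress=True,precision=4)
M=a['M']
print('top/scene',onz('top',359.1,161.4,.155),onz('scene',181.3,283,.155))
E
```

```text
[ 0.5880229  -0.29335176  0.47168114] [[-0.25857656  0.96595591 -0.00820677]
 [ 0.96598429  0.25859661  0.00146615]
 [ 0.00353848 -0.0075485  -0.99996525]]
[274.03323242 135.92014521]
top/scene [ 0.5833 -0.258   0.155 ] [ 0.5891 -0.2585  0.155 ]
```

View pics/w3.png

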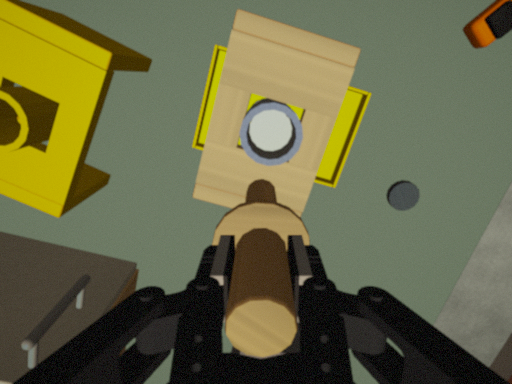

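The wrist view shows the jig tube's rim centred near (271,132) with the white plug inside. The shank's far edge is at (262,180), the collar at about (261,238) and the handle top at (261,330).

```bash
cat >> h.py <<'E'
def intool(fn,u,v,zt):
    z=np.load(f'pics/{fn}.npz'); o=np.load(f'pics/{fn}.npz'); c=HE
    d=np.linalg.inv(z['K'])@[u,v,1]*[1,-1,-1]; d=HE[:3,:3]@d; return HE[:3,3]+d*(zt-HE[2,3])/d[2]
def pt(fn,p):
    K=np.load(f'pics/{fn}.npz')['K']; q=np.linalg.inv(HE)@np.r_[p,1]; q=K@(q[:3]*[1,-1,-1]); return q[:2]/q[2]
E
python3 - <<'E'
import h; from h import *
c=r.camera('wrist'); h.HE=np.array(c['hand_eye']); np.save('he.npy',h.HE)
np.set_printoptions(suppress=True,precision=4)
img=np.load('pics/w3.npz')['img']; hs=cv2.cvtColor(img,cv2.COLOR_RGB2HSV)
for n,(u,v) in dict(rim=(250,115),rim2=(298,140),white=(271,132),wood=(230,60),dark=(262,190),coll=(230,235),bg=(400,60)).items(): print(n,img[v,u],hs[v,u])
m=((hs[...,0]>100)&(hs[...,0]<130)&(hs[...,1]>30)).astype(np.uint8); m[:,:220]=0;m[:,320:]=0;m[:80]=0;m[175:]=0
pts=cv2.convexHull(np.argwhere(m)[:,::-1].astype(np.float32)); e=cv2.fitEllipse(pts); print(e)
# dark shank and end
g=img.astype(int).sum(2); print('col262',g[165:205,262]); print('row190',g[190,240:285])
print('collar row238', g[238,205:235], g[238,290:318]); print('collar col 235',g[195:225,235])
for zt in (.124,.127,.130): print('top',intool('w3',261,330,zt))
for zt in (.187,): print('collar',intool('w3',261,240,zt))
for u,v in((e[0]),):
    print('tube world',onz('w3',u,v,.155),onz('w3',u,v,.150))
print('pred for offset 0,-4mm: shank end far edge',pt('w3',[.012,0,.278]),pt('w3',[.008,0,.278]),'handle top',pt('w3',[0,0,.127]),pt('w3',[-.004,0,.127]),'collar far',pt('w3',[.027,0,.187]),pt('w3',[.023,0,.187]))
E
```

```text
rim [131 139 154] [110  38 154]
rim2 [135 145 158] [107  37 158]
white [195 199 187] [ 40  15 199]
wood [181 162 112] [ 22  97 181]
dark [66 46 21] [ 17 174  66]
coll [95 79 54] [ 18 110  95]
bg [105 120  97] [ 50  49 120]
((270.6344909667969, 132.8120574951172), (60.363285064697266, 62.05408477783203), 3.2054972648620605)
col262 [469 468 472 468 468 466 471 480 473 470 464 471 465 423 278 161 153 144
 172 156 156 149 157 122 143 133 146 160 154 146 150 153 140 163 130 149
 143 203 303 387]
row190 [455 449 451 452 444 442 383 274 154 152 165 129 137 139 146 141 136 115
 133 144 132 141 133 152 139 158 177 168 151 160 158 160 147 141 232 403
 459 467 481 475 482 478 478 474 476]
collar row238 [334 337 343 345 337 340 337 340 355 402 421 430 421 406 317 225 165 155
 157 154 140 157 156 157 140  65  31  10  80 222] [  2  75 136 164 165 151 156 141 150 141 160 188 285 389 418 415 427 415
 384 343 336 337 333 337 342 336 332 341]
collar col 235 [437 446 450 462 457 465 467 473 471 476 439 360 236 180 264 357 384 394
 405 412 410 410 419 419 411 411 411 416 416 418]
top [-0.0025 -0.0009  0.124 ]
top [-0.0053 -0.0009  0.127 ]
top [-0.0081 -0.0009  0.13  ]
collar [ 0.0001 -0.0009  0.187 ]
tube world [ 0.5833 -0.2551  0.155 ] [ 0.5836 -0.2559  0.15  ]
pred for offset 0,-4mm: shank end far edge [262.0931 172.0382] [262.0879 176.7841] handle top [263.3878 318.5876] [263.3626 327.2342] collar far [262.6944 194.0644] [262.6817 201.2023]
```

Emit:
servo_tool(dp=[[0.8,0.13,0],[0.8,0.13,0],[0.1,0,0]], turn=[[-0.0024,-0.0011,0],[0,0,0],[0,0,0]], grip=[1,1,1])

```text
time_s: 6.15
ee_pos: [0.5828, -0.2426, 0.4688]
eef_rot: [[-0.264, 0.964, -0.005], [0.964, 0.264, 0.006], [0.007, -0.003, -1.0]]
ft_force: [1.2, 0.4, -1.4]
grip_width: 0.303
```

Emit:
servo_tool(dp=[[-0.3,-0.07,0],[0,0,0],[0,0,0]], turn=[[-0.001,-0.0022,0],[0,0,0],[0,0,0]], grip=[1,1,1])

```text
time_s: 6.4
ee_pos: [0.5835, -0.2474, 0.4681]
eef_rot: [[-0.271, 0.963, -0.001], [0.963, 0.271, 0.001], [0.001, -0.001, -1.0]]
ft_force: [0.1, -0.3, -0.8]
grip_width: 0.305
```

```bash
python3 - <<'E'
from h import *
o=r.get_obs(); print(o['ee_pos'],o['eef_rot'],o['ft_force'])
snap('wrist','w4'); snap('scene','s4')
a=cv2.imread('pics/w4.png'); b=cv2.imread('pics/s4.png')
cv2.imwrite('pics/v4.png',np.hstack([cv2.resize(a[60:285,106:406],(400,300)),cv2.resize(b[180:330,90:290],(400,300))]))
E
```

```text
[ 0.58351719 -0.24738248  0.46812325] [[-2.71241764e-01  9.62510786e-01 -9.44991082e-04]
 [ 9.62510084e-01  2.71242833e-01  1.28969705e-03]
 [ 1.49766938e-03 -5.59743744e-04 -9.99998722e-01]] [ 0.08865536 -0.33599874 -0.76089247]
```

View pics/v4.png

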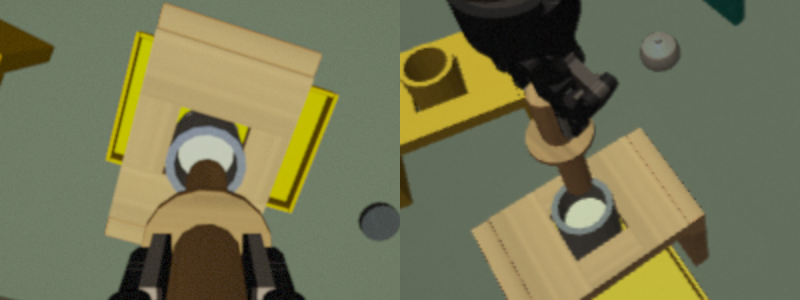

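The shank tip is over the bore, about 4 mm short along -y. I'll correct that while lowering into the tube.

Emit:
servo_tool(dp=[[-0.16,-0.04,0.1],[0,0,0.5],[0,0,0.5],[0,0,0.3],[0,0,0]], turn=[[0,0,0],[0,0,0],[0,0,0],[0,0,0],[0,0,0]], grip=[1,1,1,1,1])

```text
time_s: 6.92
ee_pos: [0.5828, -0.2563, 0.43]
eef_rot: [[-0.265, 0.964, -0.0], [0.964, 0.265, -0.001], [-0.001, -0.001, -1.0]]
ft_force: [-0.2, 0.5, -0.3]
grip_width: 0.305
```

Emit:
servo_tool(dp=[[0.1,0.04,0.1],[0,0,0.2],[0,0,0.3],[0,0,0.2],[0,0,0.1]], turn=[[0,0,0],[0,0,0],[0,0,0],[0,0,0],[0,0,0]], grip=[1,1,1,1,1])

```text
time_s: 7.33
ee_pos: [0.5831, -0.254, 0.4052]
eef_rot: [[-0.265, 0.964, -0.0], [0.964, 0.265, -0.001], [-0.001, -0.001, -1.0]]
ft_force: [0.8, -0.1, -1.1]
grip_width: 0.306
```

Nearly on the plug now; I'll push steadily.

Emit:
servo_tool(dp=[[0.05,0,0.2],[0,0,0.2],[0,0,0.25],[0,0,0.25],[0,0,0.25]], turn=[[0,0,0],[0,0,0],[0,0,0],[0,0,0],[0,0,0]], grip=[1,1,1,1,1])

```text
time_s: 7.75
ee_pos: [0.583, -0.2542, 0.3865]
eef_rot: [[-0.264, 0.965, 0.006], [0.965, 0.264, -0.005], [-0.006, 0.005, -1.0]]
ft_force: [-6.0, 2.0, 15.9]
grip_width: 0.303
```

Emit:
servo_tool(dp=[[0,0,0.25],[0,0,0.25],[0,0,0.25],[0,0,0.25],[0,0,0.2]], turn=[[0.001,-0.0015,0],[0,0,0],[0,0,0],[0,0,0],[0,0,0]], grip=[1,1,1,1,1])

```text
time_s: 8.17
ee_pos: [0.5824, -0.2529, 0.368]
eef_rot: [[-0.264, 0.964, 0.009], [0.964, 0.264, -0.008], [-0.01, 0.006, -1.0]]
ft_force: [0.0, 0.6, -1.3]
grip_width: 0.31
```

Emit:
servo_tool(dp=[[0,0,0.2],[0,0,0.2],[0,0,0.2],[0,0,0.1],[0,0,0]], turn=[[0.002,0.003,0],[0,0,0],[0,0,0],[0,0,0],[0,0,0]], grip=[1,1,1,1,1])

```text
time_s: 8.58
ee_pos: [0.5825, -0.2525, 0.3477]
eef_rot: [[-0.265, 0.964, -0.0], [0.964, 0.265, 0.0], [0.001, -0.0, -1.0]]
ft_force: [-0.1, -0.3, -0.9]
grip_width: 0.304
```

Emit:
servo_tool(dp=[[0,0,0.08],[0,0,0.08],[0,0,0.05]], turn=[[0,0,0],[0,0,0],[0,0,0]], grip=[1,1,1])

```text
time_s: 8.83
ee_pos: [0.5826, -0.2527, 0.3467]
eef_rot: [[-0.265, 0.964, -0.0], [0.964, 0.265, 0.001], [0.001, 0.0, -1.0]]
ft_force: [-2.3, 2.4, 3.2]
grip_width: 0.307
```

```bash
python3 - <<'E'
from h import *
o=r.get_obs(); print(o['ee_pos'],o['ft_force'])
snap('wrist','w5'); snap('scene','s5')
a=cv2.imread('pics/w5.png'); b=cv2.imread('pics/s5.png')
cv2.imwrite('pics/v5.png',np.hstack([cv2.resize(a,(400,300)),cv2.resize(b[220:370,90:290],(400,300),interpolation=cv2.INTER_CUBIC)]))
E
```

```text
[ 0.58256439 -0.25269756  0.34665153] [-2.27402657  2.37836144  3.22926015]
```

View pics/v5.png

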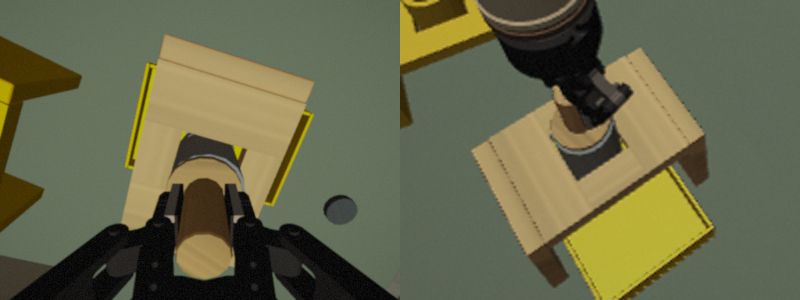

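The collar is on the rim: there was contact at TCP z 0.347 against 0.348 expected, and the view agrees. I'll release.

Emit:
servo_tool(dp=[[0,0,0.06],[0,0,0],[0,0,0],[0,0,0],[0,0,0]], turn=[[0,0,0],[0,0,0],[0,0,0],[0,0,0],[0,0,0]], grip=[1,-1,-1,-1,-1])

```text
time_s: 9.35
ee_pos: [0.5831, -0.253, 0.3476]
eef_rot: [[-0.265, 0.964, 0.003], [0.964, 0.265, -0.0], [-0.001, 0.002, -1.0]]
ft_force: [-0.2, -0.9, -0.1]
grip_width: 0.86
```

Emit:
servo_tool(dp=[[0,0,0],[0,0,0],[0,0,-0.2]], turn=[[0,0,0],[0,0,0],[0,0,0]], grip=[-1,-1,-1])

```text
time_s: 9.6
ee_pos: [0.5828, -0.2528, 0.3512]
eef_rot: [[-0.265, 0.964, 0.0], [0.964, 0.265, 0.001], [0.0, 0.001, -1.0]]
ft_force: [-0.2, -0.3, 0.5]
grip_width: 1.004
```

Emit:
servo_tool(dp=[[0,0,-0.6],[0,0,-1],[0,0,-1],[0,0,-1],[0,0,-0.6]], turn=[[0,0,0],[0,0,0],[0,0,0],[0,0,0],[0,0,0]], grip=[-1,-1,-1,-1,-1])

```text
time_s: 10.02
ee_pos: [0.5816, -0.2523, 0.4562]
eef_rot: [[-0.265, 0.964, -0.01], [0.964, 0.265, 0.004], [0.006, -0.008, -1.0]]
ft_force: [0.8, -0.6, -0.0]
grip_width: 1.0
```

Emit:
servo_tool(dp=[[1,-0.2,0],[1,-0.2,0],[1,-0.2,0],[1,-0.2,0],[1,-0.2,0]], turn=[[0,0,0],[0,0,0],[0,0,0],[0,0,0],[0,0,0]], grip=[-1,-1,-1,-1,-1])

```text
time_s: 10.43
ee_pos: [0.5244, -0.1419, 0.4642]
eef_rot: [[-0.254, 0.967, 0.003], [0.967, 0.254, -0.004], [-0.005, 0.002, -1.0]]
ft_force: [0.7, 0.4, 0.4]
grip_width: 1.004
```

```bash
python3 - <<'E'
from h import *
o=r.get_obs(); print(o['ee_pos'],o['joints'],o['time_s'])
snap('top','t6'); snap('scene','s6')
a=cv2.imread('pics/t6.png'); b=cv2.imread('pics/s6.png')
cv2.imwrite('pics/v6.png',np.hstack([cv2.resize(a[100:220,290:450],(400,300),interpolation=cv2.INTER_CUBIC),cv2.resize(b[220:370,90:290],(400,300),interpolation=cv2.INTER_CUBIC)]))
E
```

```text
[ 0.52442389 -0.14193801  0.46421979] [ 0.1038911   0.22072555  0.12880239  1.76819115 -0.02691383  1.15039255
  0.49753455] 10.4333
```

View pics/v6.png

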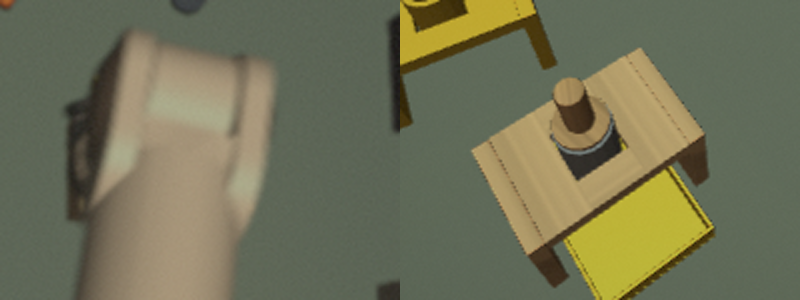

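The drift stands in the tube with its collar on the rim. The plug lies under the jig, out of sight, so I'll look in through the open front with the wrist camera.

Emit:
servo_tool(dp=[[0,0.8,0],[0,0.8,0],[0,0.8,0],[0,0.8,0],[0,0.8,0]], turn=[[0,0,0.0398],[0,0,0.0398],[0,0,0.0398],[0,0,0.0398],[0,0,0.0398]], grip=[-1,-1,-1,-1,-1])

```text
time_s: 10.95
ee_pos: [0.6228, -0.1374, 0.4683]
eef_rot: [[0.359, 0.933, 0.005], [0.933, -0.359, -0.002], [-0.0, 0.005, -1.0]]
ft_force: [-0.2, 0.2, 0.9]
grip_width: 0.997
```

Emit:
servo_tool(dp=[[0.6,0.6,0],[0.6,0.6,0],[0.7,0.5,0],[0.7,0.5,0],[0.7,0.5,0]], turn=[[0,0,0.0398],[0,0,0.0398],[0,0,0.0398],[0,0,0.0398],[0,0,0.0398]], grip=[-1,-1,-1,-1,-1])

```text
time_s: 11.37
ee_pos: [0.7303, -0.1141, 0.4699]
eef_rot: [[0.837, 0.547, 0.006], [0.547, -0.837, -0.006], [0.002, 0.009, -1.0]]
ft_force: [-0.2, -0.9, -0.9]
grip_width: 1.0
```

Emit:
servo_tool(dp=[[-0.2,0.9,0.4],[-0.1,0.9,0.6],[-0.1,0.9,0.6],[-0.1,0.7,0.5],[0,0,0]], turn=[[0,0,0.0398],[0,0,0.0398],[0,0,0],[0,0,0],[0,0,0]], grip=[-1,-1,-1,-1,-1])

```text
time_s: 11.78
ee_pos: [0.7625, -0.1949, 0.4149]
eef_rot: [[0.947, 0.32, 0.01], [0.32, -0.947, -0.008], [0.007, 0.01, -1.0]]
ft_force: [-2.2, -0.5, -0.2]
grip_width: 0.999
```

```bash
python3 - <<'E'
from h import *
o=r.get_obs(); print(o['ee_pos'],o['eef_rot'],o['joints'],o['time_s'])
snap('wrist','w7'); print(proj('w7',[.585,-.256,.02]),proj('w7',[.585,-.256,.155]))
E
```

```text
[ 0.76253511 -0.1948843   0.41490177] [[ 0.94747978  0.31967071  0.00962882]
 [ 0.31974599 -0.94747238 -0.00765375]
 [ 0.00667636  0.01033055 -0.99992435]] [ 0.01919745  0.73655422  0.36504853  1.14116675 -0.24721656  1.29410427
 -0.88423365] 11.7833
[260.18970052 289.5459662 ] [261.44030819 378.61941527]
```

View pics/w7.png

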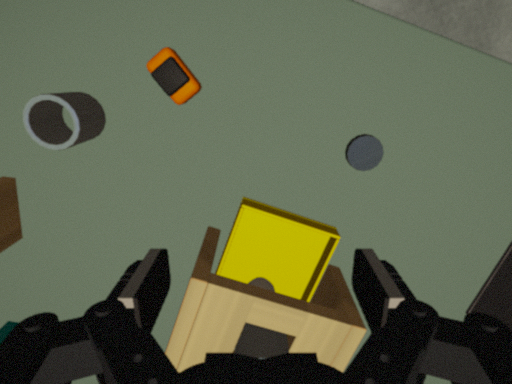

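The wrist view shows the tray with a rounded object at (262,285), at the deck's edge. That is where the plug should lie (predicted at (260,290)). I'll check its colour and hand in.

```bash
python3 - <<'E'
from h import *
i=np.load('pics/w7.npz')['img']
for v in (270,280,284,288): print(v,i[v,240:290:6].tolist())
print(onz('w7',262,280,.038)); o=r.get_obs(); print(o['time_s'],o['ft_force'],abs(o['joint_velocities']).max()); print(r.job_done())
E
```

```text
270 [[192, 181, 0], [192, 183, 0], [192, 181, 0], [195, 185, 0], [191, 181, 0], [193, 182, 0], [194, 182, 0], [194, 183, 0], [191, 182, 0]]
280 [[185, 175, 0], [193, 181, 0], [105, 93, 36], [77, 67, 55], [71, 63, 50], [188, 177, 0], [192, 182, 0], [191, 179, 0], [191, 180, 0]]
284 [[77, 60, 31], [89, 71, 30], [75, 63, 49], [79, 70, 58], [76, 67, 54], [74, 65, 50], [192, 181, 0], [193, 181, 0], [191, 182, 0]]
288 [[84, 60, 35], [77, 57, 30], [72, 53, 29], [76, 52, 33], [77, 67, 56], [74, 62, 53], [190, 181, 0], [191, 180, 0], [193, 183, 0]]
[ 0.61186501 -0.24921382  0.038     ]
11.8333 [-0.59527295 -0.00958701  0.67413607] 0.042930974196325265
the job is handed in; nothing more can be done
None
```

The job is handed in, at 11.8 s of the 38 s allowed. I took the long drift from the rack, pushed the plug down through the jig's tube, and released the drift with its collar on the rim. The gripper ended clear of everything.

**Last checks:**
- **Push:** the force rose to about 16 N (5 to 20 expected), then dropped to about zero before the collar reached the rim, so the plug let go.
- **Collar:** it met the rim with the TCP at z 0.347 m, against 0.348 expected. After release, the scene view showed the drift upright with its collar on the rim.
- **Plug:** it is only partly confirmed. Through the jig's open front, the wrist camera showed a rounded, shaded greyish object in the tray. It was at about x 0.61, y -0.25, nearly below the tube. Only its edge showed past the deck, so I take it to be the plug but could not see it whole.

**Disagreements:**
- The camera estimates of the tube's centre differed by up to 6 mm. That fitted inside the 10 mm of clearance around the shank.
- The drift sat about 5 mm off-centre in the grip, and I allowed for that.

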